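# Index the tube rack by one turn of the hand wheel

## Task

Bring the next row of tubes under the reader: with the fingertips, push the upright handle of the indexer's hand wheel clockwise (seen from above) through exactly one full turn, until the handle is back in line with the small fixed pointer where it began, then leave the wheel. Go steadily, without flinging the wheel or running past the mark, and only push: do not take the handle between the fingers, do not push the tube rack itself, and leave everything else on the bench where it is.

Things in the scene. Friction and masses are not known exactly. Their poses are not given: they have to be found in the camera images.
- wheel (a joint): Turn of the level aluminium hand wheel about its vertical axis, rad: 0 at the start, growing clockwise seen from above, 6.283 after one turn; travel -0.5 to 7.5. Stays where it is left; the handle needs 2 to 3 N of push. Rim 75 mm mean radius, 16 mm thick, its top 128 mm above the table; three spokes; small hub, top 131 mm above the table.
- wheel_axis (a point): Point on the wheel's vertical axis at the height of the rim's top (128 mm above the table).
- handle: The one upright black handle, a round grip 24 mm in diameter and 54 mm tall, standing on the wheel's rim at the end of a spoke (it spins on its own spindle), 75 mm from the wheel's axis; origin at the centre of its foot, 127 mm above the table, z up. Nothing else on the wheel stands above the rim's top except the hub, by 3 mm.
- handle_top (a point): Centre of the top of the handle, 181 mm above the table.
- pointer (a point): Tip of a small fixed bent dark rod just outside the wheel's rim, 94 mm from the axis, 120 mm above the table (below the rim's top). It does not turn. At the start the handle stands in line with it, and again after one turn. Where round the wheel it stands varies.
- indexer: Fixed grey base plate, 20 mm thick; origin on the table under the wheel's axis, z up; reaches from -110 to 330 mm in its x, -200 to 200 mm in its y. The rack runs along y on rails 220 mm from the wheel's axis in x. Over it a fixed black reader head on an aluminium arm: top 198 mm above the table, 170 to 325 mm in x, 20 mm either side of y = 0.
- tube_rack: White rack of 3 by 6 capped tubes on an aluminium carriage, 110 by 210 mm, tube tops 142 mm above the table; origin at the centre of its underside, 36 mm above the table, axes as the indexer's. Rows are 30 mm apart along y. One turn of the wheel drives it 30 mm to the indexer's +y. Not to be pushed directly.
- vial: Small capped jar, 28 mm in diameter, 55 mm tall, standing loose on the base plate about 165 mm to the +y side of the wheel's axis; origin at the centre of its underside. Bystander, not to be moved.
- spanner: Steel spanner, 130 mm long, lying loose on the base plate about 165 mm to the -y side of the wheel's axis; low. Bystander.
- reagent_bottle: Bottle 72 mm in diameter, 160 mm tall, on the table to the left; origin under its centre. Bystander.
- loose_rack: White tray of tubes, 100 by 170 mm, about 101 mm tall, on the table to the left; origin under its centre. Bystander.
- beaker: Glass beaker, 70 mm in diameter, 90 mm tall, on the table to the right; origin under its centre. Bystander.
- label_roll: Roll of paper labels, 80 mm in diameter, 50 mm tall, on the table to the right; origin under its centre. Bystander.
- tip_box: Cardboard box 110 by 80 by 60 mm on the table to the right; origin under its centre. Bystander.

How it is judged:
By the outcome, as a careful person would: the job done as asked, in the order asked, and still so for the second after the job is handed in, with the robot touching nothing.
It also fails if it takes over 64 s, if anything falls off the work surface, if the arm or the gripper's body presses on something with over 40 N, if the wrist force passes 120 N, or if a joint passes its speed limit or range.

## Robot

A 6-joint arm with a two-finger parallel gripper is mounted at the origin on the work surface. World frame = base frame: x ahead of the robot, y to its left, z up, the work surface at z = 0. Lengths are in m, angles in rad, forces in N, time in s.
With the tool pointing down it reaches from about 0.275 to 0.75 m from the base axis. Payload 10.2 kg.
Tool frame: the origin (TCP) lies between the finger pads; the fingertips stand ahead of it and the grasp point (between the pads) lies 3 mm ahead of it (manip.finger_overhang is the z of the fingertips in the tool frame, in m); z points along the fingers, y is the direction in which the jaws open and shut (so a half turn about z gives the same grasp; the last joint's range is limited). The gripper opens to 88 mm and grips with 3 to 60 N. Pads are 18 mm wide; open, the fingers measure 123 mm over their backs; the gripper's body (75 mm by 187 mm) begins 45 mm behind the grasp point.
Start: joints at [-1.412, 0.313, 1.498, -0, 1.331, -0.223], TCP at [0.196, -0.487, 0.261] pointing down, gripper open.
Joint ranges: [-2.94, 2.94], [-0.97, 2.17], [0.19, 2.56], [-1.23, 4.37], [0.02, 3.11], [-2.88, 2.88]. Speed limits (rad/s): [2.39, 2.39, 3.01, 3.14, 3.14, 3.14].

## Interface

Orientations are given as a unit quaternion [w, x, y, z].
In Python, from plant import manip gives the robot as it stands.
- The arm moves only by the shell command python3 -m crank 'ROWS' [OPENING]. ROWS is JSON, a list of rows, each a list of 2 entries, a list of its own where there are three numbers: the shift along the world's x, y, z in mm, then the turn, a rotation vector about the world's x, y, z in rad. A call has 1 to 20 rows; each row shifts and turns the commanded pose from where the row before left it; what a row does not reach is not made up. A row lasts 1/12 s, in which the tool goes at most 41.7 mm and 7.16 degrees, less where a joint would pass 70% of its speed; a pose out of reach is approached as far as the arm can. A call is refused whole if a number of a shift passes 41.7 or a number of a turn 0.125, either way. A call with a gripper value outside its range is refused whole. OPENING is the finger opening in mm, from 0 to 88.1, set as the call begins (- or left out, the last holds). The fingers move at their own pace and stop on an object; the grip force is fixed at half the most. Time passes only in rows, so rows that do not move let the fingers close. It gives the time, the measured TCP pose, the force and the opening at its end, in the units of the state.
- manip.get_obs(): the state, without advancing time (a new reading comes with each control period).
- manip.get_image(name): name is "scene" or "top" or "wrist"; returns the picture (480x640x3 uint8, blue, green, red); there is no depth.
- manip.camera_params(name): a dict with "fx", "fy", "cx", "cy" (pixels), "rvec" (rotation vector, rad) and "tvec" (3), from world to camera coordinates, as OpenCV has them. Camera axes: x right, y down, z forward; pixel columns grow to the right and rows downward; lengths in m; the calibration is good to about 2 mm. A picture is of the moment at which its call begins: read the wrist's pose just before it. camera_params takes no time and is no camera call; for the wrist camera it gives the pose at the moment of the call.
- manip.job_done(): hands the job in, once; it reports no verdict.
Trained networks look in the newest picture that a camera, given by its name, has taken for a name from the list of things; names that differ only in an ending like _2 or _b are one class to them, and where a whole thing is asked for, a point or a joint stands for the part that bears it (a point fixed in the world has none). Each returns a list of dicts, best first, with "score" (0 to 1); they miss things now and then, are a little off and sometimes report something else, mostly with a low value. They report only what shows in the picture. A call takes as long as a camera call.
- manip.find_in(camera, target): "centre" ([row, column] in pixels, amid what is visible of it).
- manip.spot_point(camera, target): "centre" ([row, column] in pixels: a listed point, or the origin of a listed thing).
The state is a dict: "time_s": time; "joint_pos": joint angles; "qd": joint speeds; "joint_torque": joint torques, N m; "tcp_pos": TCP position; "eef_rot": TCP orientation; "contact_force": force on the tool from outside, world axes, zero at the start; "wrist_torque": the same for the moment, N m; "grip_width": finger opening in m.
Only numpy, scipy, OpenCV 4.12 (cv2) and the standard library are available. Lean on these libraries where they do the work, as an engineer would, in place of code of your own. Each camera call takes 0.05 s, during which the arm holds its last target. There are 200 camera calls.

## Working session

There is one attempt and no reset: what is moved stays moved. The work goes in short steps, Python scripts to look and compute and a shell command to move; the robot and the scene stay as the last step left them, time stands still between calls to the robot, and variables do not carry over. Pictures are saved under pics/ and viewed, about 8 in all and at most 12, crops included, and the job is handed in when it is done.

```bash
mkdir -p pics
cat > h.py <<'E'
import numpy as np, cv2
from plant import manip
def ray(cam,rc,z):
    p=manip.camera_params(cam);R,_=cv2.Rodrigues(np.array(p["rvec"],float));t=np.array(p["tvec"],float).ravel()
    d=R.T@np.array([(rc[1]-p["cx"])/p["fx"],(rc[0]-p["cy"])/p["fy"],1]);o=-R.T@t
    return (o+d*(z-o[2])/d[2])
E
python3 - <<'E'
from h import *
print(manip.finger_overhang, manip.get_obs())
for c in ["scene","top"]:
    cv2.imwrite(f"pics/{c}0.png",manip.get_image(c))
    for n,z in [("wheel_axis",.128),("handle_top",.181),("handle",.127),("pointer",.120),("vial",.02),("tube_rack",.036),("indexer",0),("reagent_bottle",0),("loose_rack",0)]:
        r=manip.spot_point(c,n)[:2]
        print(c,n,[(round(q["score"],2),np.round(q["centre"]),np.round(ray(c,q["centre"],z),3)) for q in r])
E
```

```text
0.022 {'time_s': 0.0, 'joint_pos': array([-1.41244708e+00,  3.13440323e-01,  1.49840116e+00, -1.24586957e-05,
        1.33097884e+00, -2.23417849e-01]), 'qd': array([ 0.00048836,  0.00026179, -0.00075258,  0.00017675, -0.0004045 ,
       -0.00068666]), 'joint_torque': array([-1.44862719e-03, -4.02222633e+01, -2.52268213e+01,  6.93172216e-02,
        3.51583539e-02, -9.58343207e-05]), 'tcp_pos': array([ 0.19553895, -0.48700678,  0.26017952]), 'eef_rot': array([-6.13706418e-04,  9.81836520e-01,  1.89727889e-01,  1.39201911e-05]), 'contact_force': array([ 0.25645651, -0.37187827, -0.41045626]), 'wrist_torque': array([ 0.03134892, -0.04811203,  0.00346444]), 'grip_width': 0.08798980693182717}
scene wheel_axis [(0.95, array([240., 310.]), array([ 0.538, -0.028,  0.128]))]
scene handle_top [(0.68, array([223., 286.]), array([ 0.553, -0.095,  0.181]))]
scene handle [(0.67, array([241., 284.]), array([ 0.562, -0.098,  0.127])), (0.47, array([287., 513.]), array([0.564, 0.501, 0.127]))]
scene pointer [(0.62, array([242., 283.]), array([ 0.559, -0.101,  0.12 ])), (0.22, array([264., 257.]), ar
[... 574 characters left out ...]
0.44, array([249., 348.]), array([ 0.552, -0.091,  0.181]))]
top handle [(0.5, array([248., 348.]), array([ 0.561, -0.094,  0.127])), (0.44, array([249., 262.]), array([0.558, 0.129, 0.127]))]
top pointer [(0.6, array([250., 355.]), array([ 0.558, -0.114,  0.12 ]))]
top vial [(0.43, array([250., 259.]), array([0.57 , 0.149, 0.02 ]))]
top tube_rack [(0.83, array([184., 319.]), array([ 0.757, -0.019,  0.036]))]
top indexer [(0.96, array([258., 319.]), array([ 0.549, -0.018,  0.   ]))]
top reagent_bottle [(0.73, array([314., 120.]), array([0.393, 0.536, 0.   ])), (0.63, array([250., 260.]), array([0.572, 0.149, 0.   ]))]
top loose_rack [(0.96, array([260., 129.]), array([0.545, 0.521, 0.   ]))]
```

View pics/top0.png

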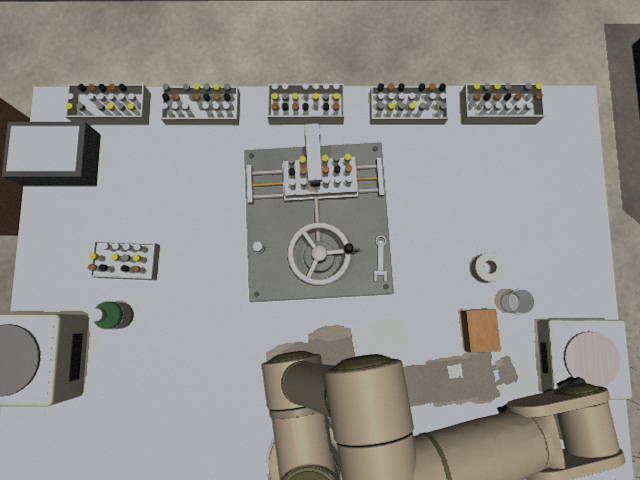

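View pics/scene0.png

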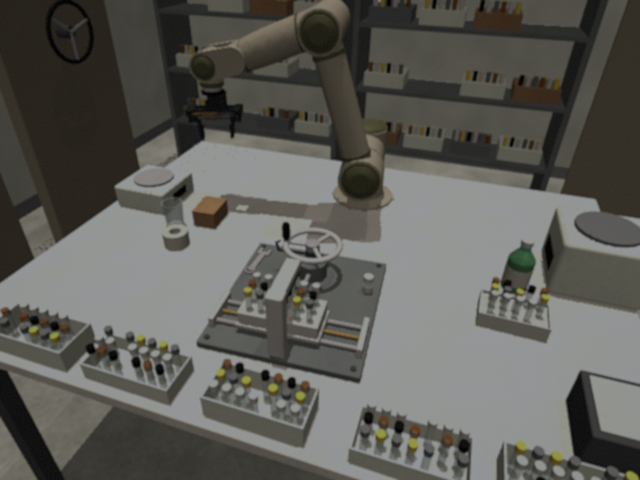

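The top view shows the wheel centre at about row 253, col 319, with the handle and pointer to its right (row 249, cols 349–356), which is roughly the −y side. The scene view agrees. I'll close the fingers, go above the wheel and take a wrist picture.

```bash
python3 -m crank '[[[17,23,5],[0,0,0.12]],[[17,23,5],[0,0,0.12]],[[17,23,5],[0,0,0.12]],[[17,23,5],[0,0,0.12]],[[17,23,5],[0,0,0.12]],[[17,23,5],[0,0,0.12]],[[17,23,5],[0,0,0.12]],[[17,23,5],[0,0,0.12]],[[17,23,5],[0,0,0.12]],[[17,23,5],[0,0,0.12]],[[17,23,5],[0,0,0.12]],[[17,23,5],[0,0,0.12]],[[17,23,5],[0,0,0.12]],[[17,23,5],[0,0,0.12]],[[17,23,5],[0,0,0.12]],[[17,23,5],[0,0,0.12]],[[17,23,5],[0,0,0.12]],[[17,23,5],[0,0,0.12]],[[17,23,5],[0,0,0.12]],[[0,0,0],[0,0,0.12]]]' 0
python3 -m crank '[[[0,0,0],[0,0,0.12]],[[0,0,0],[0,0,0.12]],[[0,0,0],[0,0,0.12]],[[0,0,0],[0,0,0.12]],[[0,0,0],[0,0,0.05]],[[0,0,0],[0,0,0]],[[0,0,0],[0,0,0]]]'
python3 - <<'E'
from h import *
o=manip.get_obs();print(o["joint_pos"],o["contact_force"])
for c in ["wrist","top","scene"]:
    cv2.imwrite(f"pics/{c}1.png",manip.get_image(c))
    for n,z in [("wheel_axis",.128),("handle_top",.181),("handle",.127),("pointer",.120)]:
        r=manip.spot_point(c,n)[:2]
        print(c,n,[(round(q["score"],2),np.round(q["centre"]),np.round(ray(c,q["centre"],z),3)) for q in r])
E
```

```text
time_s: 2.67
tcp_pos: [0.5204, -0.047, 0.3563]
eef_rot: [0.001, 0.174, 0.985, 0.0]
contact_force: [-1.3, -0.5, 0.2]
grip_width: 0.0006
time_s: 3.25
tcp_pos: [0.5186, -0.0502, 0.3557]
eef_rot: [-0.0, -0.084, 0.996, 0.0]
contact_force: [-0.5, 1.1, 0.3]
grip_width: 0.0003
[-3.21622210e-01  2.55535897e-01  1.32875144e+00  1.50270344e-06
  1.55732695e+00 -2.06074805e+00] [-0.47944004  1.10405599  0.26870406]
wrist wheel_axis [(0.74, array([239., 338.]), array([ 0.548, -0.02 ,  0.128]))]
wrist handle_top [(0.85, array([251., 261.]), array([ 0.554, -0.093,  0.181]))]
wrist handle [(0.92, array([238., 269.]), array([ 0.559, -0.092,  0.127]))]
wrist pointer [(0.82, array([232., 250.]), array([ 0.558, -0.113,  0.12 ]))]
top wheel_axis [(0.9, array([252., 322.]), array([ 0.551, -0.028,  0.128]))]
top handle_top [(0.52, array([259., 380.]), array([ 0.527, -0.169,  0.181]))]
top handle []
top pointer []
scene wheel_axis [(0.88, array([243., 312.]), array([ 0.549, -0.021,  0.128]))]
scene handle_top [(0.5, array([223., 283.]), array([ 0.556, -0.1  ,  0.181]))]
scene handle [(0.56, array([240., 285.]), array([ 0.559, -0.095,  0.127]))]
scene pointer [(0.66, array([242., 279.]), array([ 0.562, -0.113,  0.12 ]))]
```

View pics/wrist1.png

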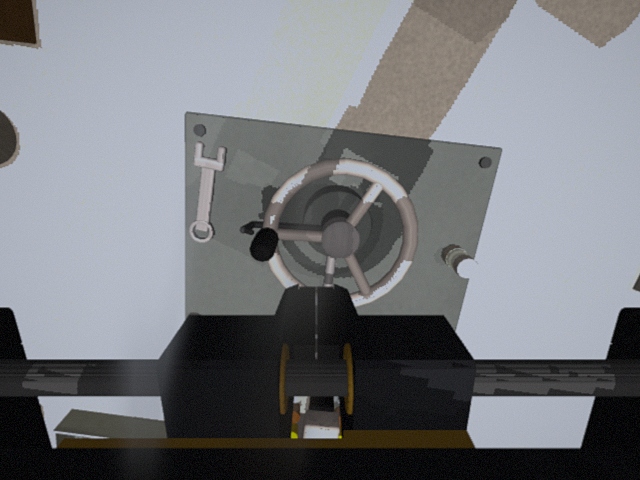

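The wrist view is clear: hub at (239, 339), handle foot at about (238, 269), pointer tip at (232, 250). This gives the axis at (0.548, −0.020), with the handle at −83.5° around it. I'll go down behind the handle on its +x side, with the fingertips at 0.145 m.

```bash
python3 -m crank '[[[20,-10,-10],[0,0,-0.055]],[[20,-10,-10],[0,0,0]],[[20,-10,-10],[0,0,0]],[[19,-10,-10],[0,0,0]],[[0,0,-19],[0,0,0]],[[0,0,-19],[0,0,0]],[[0,0,-19],[0,0,0]],[[0,0,-19],[0,0,0]],[[0,0,-19],[0,0,0]],[[0,0,-19],[0,0,0]],[[0,0,-19],[0,0,0]],[[0,0,-16],[0,0,0]],[[0,0,0],[0,0,0]],[[0,0,0],[0,0,0]],[[0,0,0],[0,0,0]]]'
python3 - <<'E'
from h import *
import math
o=manip.get_obs();p=o["tcp_pos"];print(p,o["joint_pos"],o["contact_force"])
C=np.array([548,-20]);
# commanded arc: pusher at circle r=77.9, angle phi+15.6deg
for k in range(0,193,6):
    a=[math.radians(-83.5+15.6-180/96*2*j) for j in (k/2,k/2+3)]
    if k%6==0: print(k,np.round(C+77.9*np.array([math.cos(a[0]),math.sin(a[0])]),1))
E
python3 - <<'E'
from h import *
cv2.imwrite("pics/w2.png",manip.get_image("wrist"))
E
```

```text
time_s: 5.25
tcp_pos: [0.5981, -0.0904, 0.1679]
eef_rot: [0.001, -0.058, 0.998, -0.0]
contact_force: [0.8, -0.3, 0.6]
grip_width: 0.0004
[ 0.59807975 -0.09035886  0.16793046] [-3.43422409e-01  5.66504424e-01  1.36793168e+00 -1.04325036e-05
  1.20540937e+00 -2.02946736e+00] [ 0.75762531 -0.28777198  0.56135072]
0 [577.3 -92.2]
6 [562.7 -96.5]
12 [547.5 -97.9]
18 [532.3 -96.3]
24 [517.7 -91.8]
30 [504.3 -84.5]
36 [492.5 -74.7]
42 [482.9 -62.8]
48 [475.8 -49.3]
54 [471.5 -34.7]
60 [470.1 -19.5]
66 [471.7  -4.3]
72 [476.2  10.3]
78 [483.5  23.7]
84 [493.3  35.5]
90 [505.2  45.1]
96 [518.7  52.2]
102 [533.3  56.5]
108 [548.5  57.9]
114 [563.7  56.3]
120 [578.3  51.8]
126 [591.7  44.5]
132 [603.5  34.7]
138 [613.1  22.8]
144 [620.2   9.3]
150 [624.5  -5.3]
156 [625.9 -20.5]
162 [624.3 -35.7]
168 [619.8 -50.3]
174 [612.5 -63.7]
180 [602.7 -75.5]
186 [590.8 -85.1]
192 [577.3 -92.2]
```

View pics/w2.png

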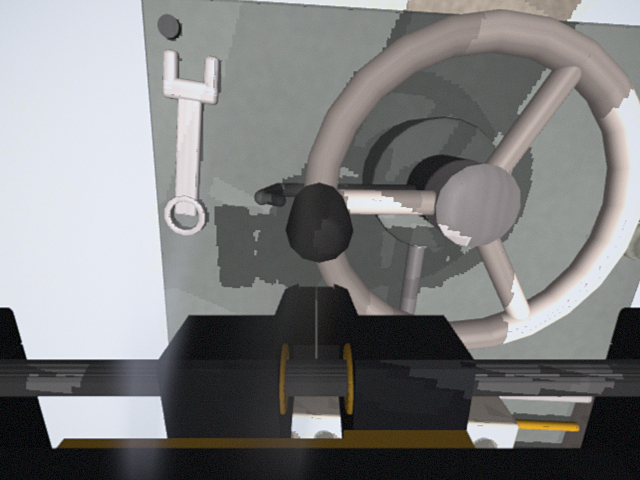

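The fingers sit squarely behind the handle (225, 320); hub at (205, 478), pointer tip at about (196, 258). I'll refine the axis from this view and work out the arc.

Run:
```python
from h import *
import math
print("hub",ray("wrist",(205,478),.131),"ptr",ray("wrist",(196,258),.120))
for n,z in [("wheel_axis",.128),("handle_top",.181),("handle",.127),("pointer",.120)]:
    r=manip.spot_point("wrist",n)[:1]
    print(n,[(round(q["score"],2),np.round(q["centre"]),np.round(ray("wrist",q["centre"],z),4)) for q in r])
g=cv2.imread("pics/w2.png")
# rim top silhouette: outer left/right/top edges near hub
pts=[(92,345),(40,410),(10,500),(45,590),(95,630),(160,308)]
a0=-83.5+15.6
P=lambda k:77.9*np.array([math.cos(math.radians(a0-3*k)),math.sin(math.radians(a0-3*k))])
print([list(np.round(P(k+1)-P(k),1)) for k in range(120)])
```

```text
hub [ 0.54677375 -0.01979761  0.131     ] ptr [ 0.55665093 -0.12294247  0.12      ]
wheel_axis [(0.82, array([204., 478.]), array([ 0.5468, -0.0182,  0.128 ]))]
handle_top [(0.73, array([237., 316.]), array([ 0.5552, -0.0943,  0.181 ]))]
handle [(0.74, array([207., 318.]), array([ 0.5568, -0.0933,  0.127 ]))]
pointer [(0.93, array([203., 278.]), array([ 0.5585, -0.1125,  0.12  ]))]
[[np.float64(-3.8), np.float64(-1.4)], [np.float64(-3.9), np.float64(-1.2)], [np.float64(-3.9), np.float64(-1.0)], [np.float64(-4.0), np.float64(-0.8)], [np.float64(-4.0), np.float64(-0.6)], [np.float64(-4.1), np.float64(-0.4)], [np.float64(-4.1), np.float64(-0.2)], [np.float64(-4.1), np.float64(0.0)], [np.float64(-4.1), np.float64(0.2)], [np.float64(-4.1), np.float64(0.5)], [np.float64(-4.0), np.float64(0.7)], [np.float64(-4.0), np.float64(0.9)], [np.float64(-3.9), np.float64(1.1)], [np.float64(-3.9), np.float64(1.3)], [np.float64(-3.8), np.float64(1.5)], [np.float64(-3.7), np.float64(1.7)], [np.float64(-3.6), np.float64(1.9)], [np.float64(-3.5), np.float64(2.1)], [np.float64(-3.4), np.float64(2.2)], [np.
[... 3025 characters left out ...]
.float64(-4.0)], [np.float64(-1.1), np.float64(-3.9)], [np.float64(-1.3), np.float64(-3.9)], [np.float64(-1.5), np.float64(-3.8)], [np.float64(-1.7), np.float64(-3.7)], [np.float64(-1.9), np.float64(-3.6)], [np.float64(-2.1), np.float64(-3.5)], [np.float64(-2.2), np.float64(-3.4)], [np.float64(-2.4), np.float64(-3.3)], [np.float64(-2.6), np.float64(-3.2)], [np.float64(-2.8), np.float64(-3.0)], [np.float64(-2.9), np.float64(-2.9)], [np.float64(-3.0), np.float64(-2.7)], [np.float64(-3.2), np.float64(-2.5)], [np.float64(-3.3), np.float64(-2.4)], [np.float64(-3.4), np.float64(-2.2)], [np.float64(-3.5), np.float64(-2.0)], [np.float64(-3.6), np.float64(-1.8)], [np.float64(-3.7), np.float64(-1.6)]]
```

```bash
python3 -m crank '[[[-3.6,-0.2,0],[0,0,0]],[[-3.6,-0.2,0],[0,0,0]],[[-3.6,-0.2,0],[0,0,0]],[[-3.6,-0.2,0],[0,0,0]],[[-3.6,-0.2,0],[0,0,0]],[[-3.8,-0.3,0],[0,0,0]],[[-3.8,-1.4,0],[0,0,-0.052]],[[-3.9,-1.2,0],[0,0,-0.052]],[[-3.9,-1.0,0],[0,0,-0.052]],[[-4.0,-0.8,0],[0,0,-0.052]],[[-4.0,-0.6,0],[0,0,-0.052]],[[-4.1,-0.4,0],[0,0,-0.052]],[[-4.1,-0.2,0],[0,0,-0.052]],[[-4.1,0,0],[0,0,-0.052]],[[-4.1,0.2,0],[0,0,-0.052]],[[-4.1,0.5,0],[0,0,-0.052]],[[-4.0,0.7,0],[0,0,-0.052]],[[-4.0,0.9,0],[0,0,-0.052]],[[-3.9,1.1,0],[0,0,-0.052]],[[-3.9,1.3,0],[0,0,-0.052]]]'
python3 - <<'E'
from h import *
cv2.imwrite("pics/w3.png",manip.get_image("wrist"))
for n,z in [("wheel_axis",.128),("handle_top",.181),("handle",.127)]:
    r=manip.spot_point("wrist",n)[:1]
    print(n,[(round(q["score"],2),np.round(q["centre"]),np.round(ray("wrist",q["centre"],z),4)) for q in r])
print(manip.get_obs()["tcp_pos"],manip.get_obs()["contact_force"])
E
```

```text
time_s: 7.17
tcp_pos: [0.5198, -0.0926, 0.1669]
eef_rot: [0.001, 0.303, 0.953, -0.0]
contact_force: [2.6, -0.7, -1.1]
grip_width: 0.0005
wheel_axis [(0.73, array([250., 472.]), array([ 0.5469, -0.0175,  0.128 ]))]
handle_top []
handle [(0.6, array([250., 318.]), array([ 0.5042, -0.0794,  0.127 ]))]
[ 0.51984265 -0.09243835  0.16682393] [-1.05341124 -0.03262494 -0.80146727]
```

View pics/w3.png

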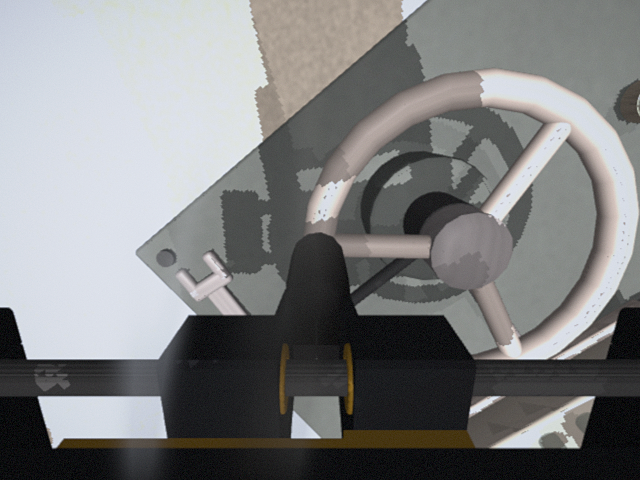

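The handle (around row 245, col 320) is travelling against the fingers, with the hub at (250, 472). I'll continue the arc for two more calls, to about 160°.

```bash
python3 -m crank '[[[-3.8,1.5,0],[0,0,-0.052]],[[-3.7,1.7,0],[0,0,-0.052]],[[-3.6,1.9,0],[0,0,-0.052]],[[-3.5,2.1,0],[0,0,-0.052]],[[-3.4,2.2,0],[0,0,-0.052]],[[-3.3,2.4,0],[0,0,-0.052]],[[-3.2,2.6,0],[0,0,-0.052]],[[-3.0,2.8,0],[0,0,-0.052]],[[-2.9,2.9,0],[0,0,-0.052]],[[-2.7,3.0,0],[0,0,-0.052]],[[-2.5,3.2,0],[0,0,-0.053]],[[-2.4,3.3,0],[0,0,-0.053]],[[-2.2,3.4,0],[0,0,-0.053]],[[-2.0,3.5,0],[0,0,-0.053]],[[-1.8,3.6,0],[0,0,-0.053]],[[-1.6,3.7,0],[0,0,-0.053]],[[-1.4,3.8,0],[0,0,-0.053]],[[-1.2,3.9,0],[0,0,-0.053]],[[-1.0,3.9,0],[0,0,-0.053]],[[-0.8,4.0,0],[0,0,-0.053]]]'
python3 -m crank '[[[-0.6,4.0,0],[0,0,-0.053]],[[-0.4,4.1,0],[0,0,-0.053]],[[-0.2,4.1,0],[0,0,-0.053]],[[0,4.1,0],[0,0,-0.053]],[[0.2,4.1,0],[0,0,-0.053]],[[0.5,4.1,0],[0,0,-0.053]],[[0.7,4.0,0],[0,0,-0.053]],[[0.9,4.0,0],[0,0,-0.053]],[[1.1,3.9,0],[0,0,-0.053]],[[1.3,3.9,0],[0,0,-0.053]],[[1.5,3.8,0],[0,0,-0.052]],[[1.7,3.7,0],[0,0,-0.052]],[[1.9,3.6,0],[0,0,-0.052]],[[2.1,3.5,0],[0,0,-0.052]],[[2.2,3.4,0],[0,0,-0.052]],[[2.4,3.3,0],[0,0,-0.052]],[[2.6,3.2,0],[0,0,-0.052]],[[2.8,3.0,0],[0,0,-0.052]],[[2.9,2.9,0],[0,0,-0.052]],[[3.0,2.7,0],[0,0,-0.052]]]'
python3 - <<'E'
from h import *
cv2.imwrite("pics/w4.png",manip.get_image("wrist"))
for n,z in [("wheel_axis",.128),("handle_top",.181),("handle",.127)]:
    r=manip.spot_point("wrist",n)[:1]
    print(n,[(round(q["score"],2),np.round(q["centre"]),np.round(ray("wrist",q["centre"],z),4)) for q in r])
print(manip.get_obs())
E
```

```text
time_s: 9.03
tcp_pos: [0.4699, -0.0332, 0.1668]
eef_rot: [0.0, 0.739, 0.673, -0.0]
contact_force: [-0.5, -2.7, 0.9]
grip_width: 0.0004
time_s: 10.7
tcp_pos: [0.4964, 0.0405, 0.1667]
eef_rot: [-0.0, 0.977, 0.212, -0.001]
contact_force: [-1.3, -0.4, 2.2]
grip_width: 0.0006
wheel_axis [(0.68, array([248., 470.]), array([ 0.5481, -0.0177,  0.128 ]))]
handle_top [(0.59, array([301., 319.]), array([0.5158, 0.0487, 0.181 ]))]
handle [(0.63, array([250., 316.]), array([0.5148, 0.0495, 0.127 ]))]
{'time_s': 10.9, 'joint_pos': array([-1.54542628e-01,  3.52401128e-01,  1.70604910e+00,  2.84946694e-06,
        1.08319048e+00,  9.84840843e-01]), 'qd': array([-0.00290573, -0.00381174,  0.00238094, -0.00075294, -0.0008285 ,
        0.00653795]), 'joint_torque': array([  0.15779447, -39.07641649, -22.50396788,   0.05408108,
        -0.05004583,   0.07442293]), 'tcp_pos': array([0.49649739, 0.04035659, 0.16664975]), 'eef_rot': array([-9.86692033e-06,  9.76825578e-01,  2.14036886e-01, -2.19419319e-05]), 'contact_force': array([-0.01141909, -0.24938559,  1.74758106]), 'wrist_torque': array([0.03879453, 0.01502197, 0.01982725]), 'grip_width': 0.0007433529680050692}
```

View pics/w4.png

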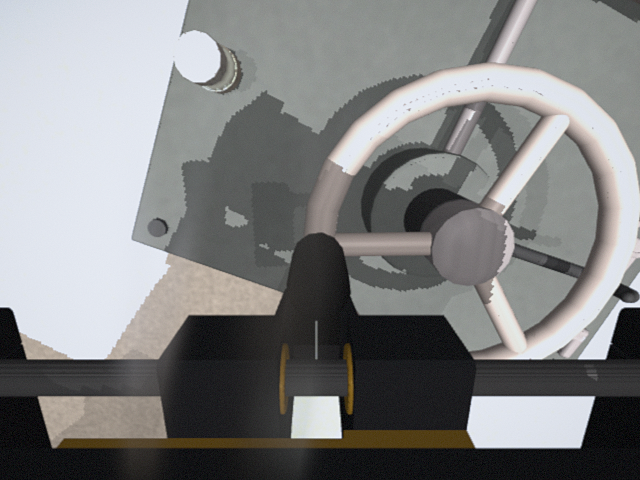

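The wheel is at about 160° and the contact is unchanged (handle around col 320, hub at (248, 470)). The last joint can't cover the whole turn, so I'll back off 25 mm, turn the tool by half a turn and come back.

```bash
python3 -m crank '[[[-4.5,-2.1,0],[0,0,0]],[[-4.5,-2.1,0],[0,0,0]],[[-4.5,-2.1,0],[0,0,0]],[[-4.5,-2.1,0],[0,0,0]],[[-4.5,-2.1,0],[0,0,0]],[[0,0,0],[0,0,0.121]],[[0,0,0],[0,0,0.121]],[[0,0,0],[0,0,0.121]],[[0,0,0],[0,0,0.121]],[[0,0,0],[0,0,0.121]],[[0,0,0],[0,0,0.121]],[[0,0,0],[0,0,0.121]],[[0,0,0],[0,0,0.121]],[[0,0,0],[0,0,0.121]],[[0,0,0],[0,0,0.121]],[[0,0,0],[0,0,0.121]],[[0,0,0],[0,0,0.121]],[[0,0,0],[0,0,0.121]],[[0,0,0],[0,0,0.121]],[[0,0,0],[0,0,0.121]]]'
python3 -m crank '[[[0,0,0],[0,0,0.121]],[[0,0,0],[0,0,0.121]],[[0,0,0],[0,0,0.121]],[[0,0,0],[0,0,0.121]],[[0,0,0],[0,0,0.121]],[[0,0,0],[0,0,0.121]],[[0,0,0],[0,0,0.121]],[[0,0,0],[0,0,0.121]],[[0,0,0],[0,0,0.121]],[[0,0,0],[0,0,0.121]],[[0,0,0],[0,0,0.117]],[[0,0,0],[0,0,0]],[[0,0,0],[0,0,0]]]'
python3 - <<'E'
from h import *
manip.get_image("wrist")
for n,z in [("wheel_axis",.128),("handle_top",.181),("handle",.127)]:
    r=manip.spot_point("wrist",n)[:1]
    print(n,[(round(q["score"],2),np.round(q["centre"]),np.round(ray("wrist",q["centre"],z),4)) for q in r])
print(manip.get_obs()["joint_pos"],manip.get_obs()["tcp_pos"])
E
```

```text
time_s: 12.57
tcp_pos: [0.4737, 0.0297, 0.1668]
eef_rot: [0.0, 0.431, 0.902, 0.0]
contact_force: [0.5, 0.6, -0.2]
grip_width: 0.0004
time_s: 13.65
tcp_pos: [0.4738, 0.0298, 0.1668]
eef_rot: [0.0, -0.211, 0.977, -0.0]
contact_force: [0.3, 0.1, -0.8]
grip_width: -0.0
wheel_axis []
handle_top []
handle []
[-1.84543870e-01  3.05429345e-01  1.77292568e+00 -1.59389864e-05
  1.06321243e+00 -2.18250855e+00] [0.47393938 0.02983647 0.16672644]
```

```bash
python3 -m crank '[[[4.5,2.1,0],[0,0,0]],[[4.5,2.1,0],[0,0,0]],[[4.5,2.1,0],[0,0,0]],[[4.5,2.1,0],[0,0,0]],[[4.5,2.1,0],[0,0,0]],[[3.2,2.5,0],[0,0,-0.052]],[[3.3,2.4,0],[0,0,-0.052]],[[3.4,2.2,0],[0,0,-0.052]],[[3.5,2.0,0],[0,0,-0.052]],[[3.6,1.8,0],[0,0,-0.052]],[[3.7,1.6,0],[0,0,-0.052]],[[3.8,1.4,0],[0,0,-0.052]],[[3.9,1.2,0],[0,0,-0.052]],[[3.9,1.0,0],[0,0,-0.052]],[[4.0,0.8,0],[0,0,-0.052]],[[4.0,0.6,0],[0,0,-0.052]],[[4.1,0.4,0],[0,0,-0.052]],[[4.1,0.2,0],[0,0,-0.052]],[[4.1,0,0],[0,0,-0.053]],[[4.1,-0.2,0],[0,0,-0.053]]]'
python3 -m crank '[[[4.1,-0.5,0],[0,0,-0.053]],[[4.0,-0.7,0],[0,0,-0.053]],[[4.0,-0.9,0],[0,0,-0.053]],[[3.9,-1.1,0],[0,0,-0.053]],[[3.9,-1.3,0],[0,0,-0.053]],[[3.8,-1.5,0],[0,0,-0.053]],[[3.7,-1.7,0],[0,0,-0.053]],[[3.6,-1.9,0],[0,0,-0.053]],[[3.5,-2.1,0],[0,0,-0.053]],[[3.4,-2.2,0],[0,0,-0.053]],[[3.3,-2.4,0],[0,0,-0.052]],[[3.2,-2.6,0],[0,0,-0.052]],[[3.0,-2.8,0],[0,0,-0.052]],[[2.9,-2.9,0],[0,0,-0.052]],[[2.7,-3.0,0],[0,0,-0.052]],[[2.5,-3.2,0],[0,0,-0.052]],[[2.4,-3.3,0],[0,0,-0.052]],[[2.2,-3.4,0],[0,0,-0.052]],[[2.0,-3.5,0],[0,0,-0.052]],[[1.8,-3.6,0],[0,0,-0.052]]]'
python3 - <<'E'
from h import *
s=manip.get_image("scene")
cv2.imwrite("pics/s5.png",cv2.resize(s[190:350,200:400],None,fx=4,fy=4)[:600])
for n,z in [("handle_top",.181),("handle",.127)]:
    r=manip.spot_point("scene",n)[:1]
    print(n,[(round(q["score"],2),np.round(q["centre"]),np.round(ray("scene",q["centre"],z),4)) for q in r])
o=manip.get_obs();print(o["joint_pos"],o["tcp_pos"],o["contact_force"])
E
```

```text
time_s: 15.52
tcp_pos: [0.5534, 0.0588, 0.1666]
eef_rot: [-0.001, 0.177, 0.984, 0.0]
contact_force: [-2.2, 1.9, 1.5]
grip_width: 0.0002
time_s: 17.18
tcp_pos: [0.6175, 0.0143, 0.1666]
eef_rot: [-0.0, 0.646, 0.763, 0.0]
contact_force: [0.2, 2.8, 1.0]
grip_width: 0.0004
handle_top [(0.59, array([226., 175.]), array([ 0.6694, -0.3651,  0.181 ]))]
handle [(0.71, array([322., 291.]), array([0.8534, 0.0328, 0.127 ]))]
[-1.67151969e-01  5.95295891e-01  1.32381378e+00 -1.18405616e-04
  1.22268783e+00 -3.36265725e-01] [0.61728111 0.01376678 0.16649765] [-0.42493543  0.41325975  0.11785938]
```

View pics/s5.png

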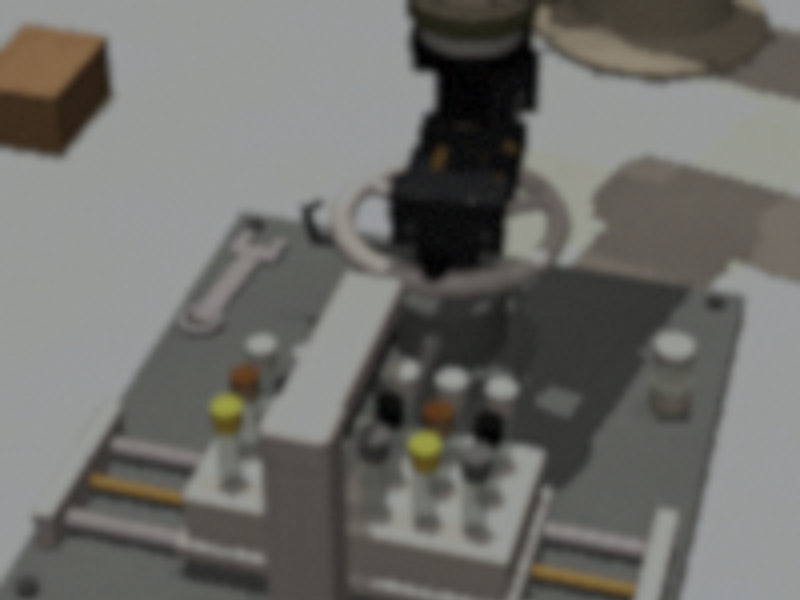

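The handle is hidden behind the gripper, but contact force is present (about 2.8 N) and the pointer shows at crop (315, 220). I'll continue to about 345° and check there.

```bash
python3 -m crank '[[[1.6,-3.7,0],[0,0,-0.052]],[[1.4,-3.8,0],[0,0,-0.052]],[[1.2,-3.9,0],[0,0,-0.052]],[[1.0,-3.9,0],[0,0,-0.052]],[[0.8,-4.0,0],[0,0,-0.052]],[[0.6,-4.0,0],[0,0,-0.052]],[[0.4,-4.1,0],[0,0,-0.052]],[[0.2,-4.1,0],[0,0,-0.053]],[[0,-4.1,0],[0,0,-0.053]],[[-0.2,-4.1,0],[0,0,-0.053]],[[-0.5,-4.1,0],[0,0,-0.053]],[[-0.7,-4.0,0],[0,0,-0.053]],[[-0.9,-4.0,0],[0,0,-0.053]],[[-1.1,-3.9,0],[0,0,-0.053]],[[-1.3,-3.9,0],[0,0,-0.053]],[[-1.5,-3.8,0],[0,0,-0.053]],[[-1.7,-3.7,0],[0,0,-0.053]],[[-1.9,-3.6,0],[0,0,-0.053]],[[-2.1,-3.5,0],[0,0,-0.053]],[[-2.2,-3.4,0],[0,0,-0.053]]]'
python3 -m crank '[[[-2.4,-3.3,0],[0,0,-0.052]],[[-2.6,-3.2,0],[0,0,-0.052]],[[-2.8,-3.0,0],[0,0,-0.052]],[[-2.9,-2.9,0],[0,0,-0.052]],[[-2.0,-1.8,0],[0,0,-0.035]],[[-1.0,-0.9,0],[0,0,-0.017]],[[0,0,0],[0,0,0]]]'
python3 - <<'E'
from h import *
s=manip.get_image("scene")
cv2.imwrite("pics/s6.png",cv2.resize(s[200:275,240:340],None,fx=8,fy=8,interpolation=cv2.INTER_CUBIC))
for n,z in [("handle_top",.181),("handle",.127),("pointer",.12),("wheel_axis",.128)]:
    r=manip.spot_point("scene",n)[:1]
    print(n,[(round(q["score"],2),np.round(q["centre"]),np.round(ray("scene",q["centre"],z),4)) for q in r])
o=manip.get_obs();print(o["joint_pos"],o["eef_rot"],o["tcp_pos"],o["contact_force"])
E
```

```text
time_s: 19.0
tcp_pos: [0.6104, -0.0636, 0.1666]
eef_rot: [-0.0, 0.942, 0.336, 0.0]
contact_force: [1.5, 1.6, -0.8]
grip_width: 0.0011
time_s: 19.58
tcp_pos: [0.5964, -0.0789, 0.1666]
eef_rot: [-0.0, 0.977, 0.212, -0.0]
contact_force: [0.4, 0.9, -0.2]
grip_width: 0.0006
handle_top [(0.18, array([241., 280.]), array([ 0.6407, -0.0758,  0.181 ]))]
handle []
pointer []
wheel_axis [(0.75, array([241., 310.]), array([ 0.5415, -0.0273,  0.128 ]))]
[-3.25991101e-01  5.62082136e-01  1.37867177e+00 -1.66667181e-04
  1.20095089e+00  8.18108965e-01] [ 3.78715182e-05  9.77321099e-01  2.11762743e-01 -8.80145654e-05] [ 0.59653075 -0.07892972  0.16671226] [ 0.02618383  0.13892298 -0.3528584 ]
```

View pics/s6.png

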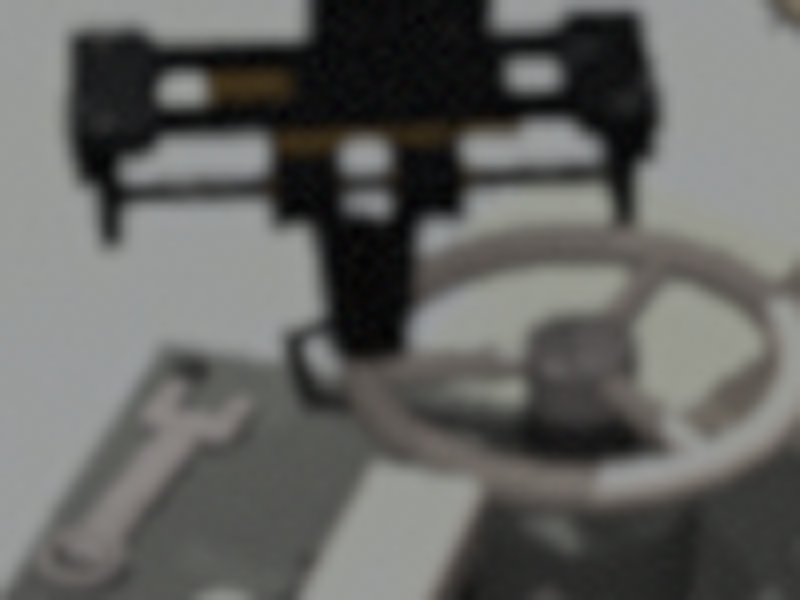

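The handle is hidden behind the fingers here. I'll back off and turn the tool half a turn so the wrist camera faces the handle again, as in the start view.

```bash
python3 -m crank '[[[4.6,1.9,0],[0,0,0]],[[4.6,1.9,0],[0,0,0]],[[4.6,1.9,0],[0,0,0]],[[4.6,1.9,0],[0,0,0]],[[4.6,1.9,0],[0,0,0]],[[0,0,0],[0,0,0.121]],[[0,0,0],[0,0,0.121]],[[0,0,0],[0,0,0.121]],[[0,0,0],[0,0,0.121]],[[0,0,0],[0,0,0.121]],[[0,0,0],[0,0,0.121]],[[0,0,0],[0,0,0.121]],[[0,0,0],[0,0,0.121]],[[0,0,0],[0,0,0.121]],[[0,0,0],[0,0,0.121]],[[0,0,0],[0,0,0.121]],[[0,0,0],[0,0,0.121]],[[0,0,0],[0,0,0.121]],[[0,0,0],[0,0,0.121]],[[0,0,0],[0,0,0.121]]]'
python3 -m crank '[[[0,0,0],[0,0,0.121]],[[0,0,0],[0,0,0.121]],[[0,0,0],[0,0,0.121]],[[0,0,0],[0,0,0.121]],[[0,0,0],[0,0,0.121]],[[0,0,0],[0,0,0.121]],[[0,0,0],[0,0,0.121]],[[0,0,0],[0,0,0.121]],[[0,0,0],[0,0,0.121]],[[0,0,0],[0,0,0.121]],[[0,0,0],[0,0,0.117]],[[0,0,0],[0,0,0]],[[0,0,0],[0,0,0]]]'
python3 - <<'E'
from h import *
cv2.imwrite("pics/w7.png",manip.get_image("wrist"))
for n,z in [("wheel_axis",.128),("handle_top",.181),("handle",.127),("pointer",.12)]:
    r=manip.spot_point("wrist",n)[:1]
    print(n,[(round(q["score"],2),np.round(q["centre"]),np.round(ray("wrist",q["centre"],z),4)) for q in r])
o=manip.get_obs();print(o["joint_pos"],o["eef_rot"],o["tcp_pos"],o["contact_force"])
E
```

```text
time_s: 21.5
tcp_pos: [0.6198, -0.0693, 0.1667]
eef_rot: [-0.0, 0.433, 0.902, -0.0]
contact_force: [0.5, -0.6, -0.8]
grip_width: 0.0005
time_s: 22.58
tcp_pos: [0.6197, -0.0694, 0.1666]
eef_rot: [-0.0, -0.21, 0.978, 0.0]
contact_force: [-0.2, 0.2, -0.2]
grip_width: 0.0004
wheel_axis [(0.92, array([199., 475.]), array([ 0.5477, -0.0197,  0.128 ]))]
handle_top [(0.79, array([226., 316.]), array([ 0.5768, -0.088 ,  0.181 ]))]
handle [(0.98, array([201., 321.]), array([ 0.578 , -0.0847,  0.127 ]))]
pointer [(0.87, array([137., 285.]), array([ 0.5587, -0.1117,  0.12  ]))]
[-2.99354154e-01  6.07737218e-01  1.30230043e+00  1.39010943e-05
  1.23161435e+00 -2.29484404e+00] [-2.26635533e-05 -2.10752285e-01  9.77539500e-01  2.02450783e-05] [ 0.61953059 -0.06948893  0.16668347] [ 0.18630986 -0.30363409 -0.42624377]
```

View pics/w7.png

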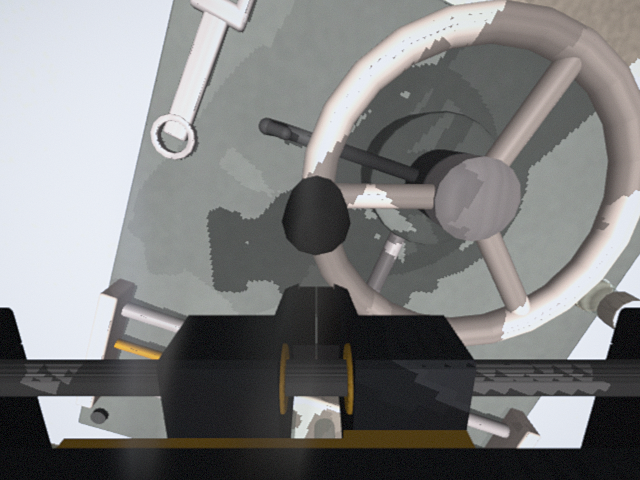

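The handle is at (215, 316), still short of the pointer (128, 265). Against the start view 17.8° remain, which agrees with the commanded 18°. I'll push about 16.5°, slowing at the end, then check from the starting viewpoint.

```bash
python3 -m crank '[[[-4.6,-1.9,0],[0,0,0]],[[-4.6,-1.9,0],[0,0,0]],[[-4.6,-1.9,0],[0,0,0]],[[-4.6,-1.9,0],[0,0,0]],[[-4.6,-1.9,0],[0,0,0]],[[-3.2,-2.5,0],[0,0,-0.052]],[[-3.3,-2.4,0],[0,0,-0.052]],[[-3.4,-2.2,0],[0,0,-0.052]],[[-2.3,-1.3,0],[0,0,-0.035]],[[-1.2,-0.7,0],[0,0,-0.017]],[[-1.2,-0.6,0],[0,0,-0.017]],[[-1.2,-0.6,0],[0,0,-0.017]],[[-1.2,-0.6,0],[0,0,-0.018]],[[-1.2,-0.6,0],[0,0,-0.018]],[[-0.6,-0.3,0],[0,0,-0.009]],[[0,0,0],[0,0,0]],[[0,0,0],[0,0,0]]]'
python3 -m crank '[[[4,0.3,0],[0,0,0]],[[4,0.3,0],[0,0,0]],[[4,0.3,0],[0,0,0]],[[4,0.3,0],[0,0,0]],[[3,0.3,0],[0,0,0]],[[0,0,0],[0,0,0]],[[0,0,0],[0,0,0]]]'
python3 - <<'E'
from h import *
im=manip.get_image("wrist");cv2.imwrite("pics/w8.png",np.hstack([cv2.imread("pics/w2.png")[100:300,150:550],im[100:300,150:550]]))
for n,z in [("wheel_axis",.128),("handle_top",.181),("handle",.127),("pointer",.12)]:
    r=manip.spot_point("wrist",n)[:1]
    print(n,[(round(q["score"],2),np.round(q["centre"]),np.round(ray("wrist",q["centre"],z),4)) for q in r])
o=manip.get_obs();print(o["joint_pos"],o["eef_rot"],o["tcp_pos"],o["contact_force"])
E
```

```text
time_s: 24.25
tcp_pos: [0.5776, -0.0909, 0.1668]
eef_rot: [-0.0, -0.07, 0.998, -0.0]
contact_force: [1.0, -0.1, -0.3]
grip_width: 0.0002
time_s: 24.83
tcp_pos: [0.5968, -0.0893, 0.1665]
eef_rot: [-0.0, -0.07, 0.998, 0.0]
contact_force: [-0.5, -0.2, -0.6]
grip_width: 0.0002
wheel_axis [(0.93, array([213., 478.]), array([ 0.5474, -0.0182,  0.128 ]))]
handle_top [(0.68, array([247., 318.]), array([ 0.5571, -0.0934,  0.181 ]))]
handle []
pointer [(0.79, array([206., 277.]), array([ 0.5594, -0.1129,  0.12  ]))]
[-3.42609362e-01  5.65135232e-01  1.37343496e+00 -2.47521859e-06
  1.20302506e+00 -2.05259280e+00] [-1.65075207e-06 -6.95378387e-02  9.97579315e-01 -5.38627503e-07] [ 0.59660821 -0.08931978  0.16677531] [-0.28235779 -0.03173429  0.26795449]
```

View pics/w8.png

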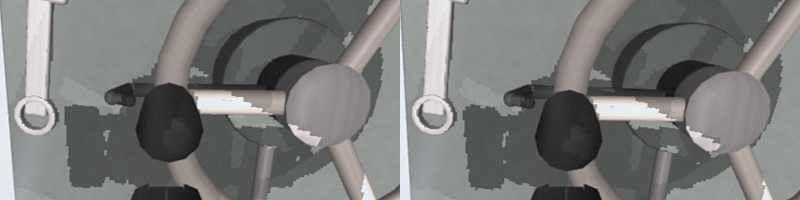

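Side by side (left start, right now): the handle is slightly short of its starting place relative to the pointer. I'll move to the exact start viewpoint and measure the difference.

```bash
python3 -m crank '[[[1.5,-1.1,1.2],[0,0,-0.024]],[[0,0,0],[0,0,0]],[[0,0,0],[0,0,0]],[[0,0,0],[0,0,0]]]'
cat > cmp.py <<'E'
from h import *
o=manip.get_obs();print(o["eef_rot"],o["tcp_pos"])
a=cv2.imread("pics/w2.png");b=manip.get_image("wrist");cv2.imwrite("pics/w9.png",b)
g=lambda i:cv2.cvtColor(i,cv2.COLOR_BGR2GRAY)
def match(n,r0,r1,c0,c1):
    t=g(a)[r0:r1,c0:c1];m=14
    R=cv2.matchTemplate(g(b)[r0-m:r1+m,c0-m:c1+m],t,cv2.TM_CCOEFF_NORMED)
    _,v,_,l=cv2.minMaxLoc(R);print(n,"shift col,row",l[0]-m,l[1]-m,round(v,3))
match("pointer",178,212,250,284);match("hub",158,252,430,524);match("spanner",45,240,158,222);match("spoke",185,220,350,435)
for i,im in (("start",a),("now",b)):
    m=(g(im)[170:275,275:365]<32).astype(np.uint8)
    n,l,s,c=cv2.connectedComponentsWithStats(m);k=1+np.argmax(s[1:,4]);print(i,s[k],c[k]+[275,170])
for z in (.181,.154): 
    p=[ray("wrist",(r,320),z)*1e3 for r in (225,235)];print("mm per row px",(p[1]-p[0])/10)
E
python3 cmp.py
```

```text
time_s: 25.42
tcp_pos: [0.5982, -0.0904, 0.1679]
eef_rot: [-0.0, -0.058, 0.998, -0.0]
contact_force: [-0.7, 0.2, -0.2]
grip_width: 0.0006
[-1.16809534e-05 -5.75694392e-02  9.98341504e-01 -7.01928708e-08] [ 0.59818724 -0.0904445   0.16791569]
pointer shift col,row 0 0 0.996
hub shift col,row 0 0 0.977
spanner shift col,row 0 0 0.996
spoke shift col,row 0 2 0.963
start [58 48 20 40 92] [346.35869565 237.91304348]
now [ 58  53  20  39 117] [346.13675214 241.76068376]
mm per row px [0.33734157 0.04057754 0.        ]
mm per row px [0.41911604 0.05041389 0.        ]
```

Fixed features line up exactly, and the handle is about 4–5 px (≈1.6 mm, 1.2°) short. I'll nudge it that last bit and return to the same viewpoint.

```bash
python3 -m crank '[[[-4.5,-0.1,0],[0,0,0]],[[-4.5,-0.1,0],[0,0,0]],[[-4.5,-0.1,0],[0,0,0]],[[-4,-0.1,0],[0,0,0]],[[-2,-0.1,0],[0,0,0]],[[-1,0,0],[0,0,0]],[[-0.6,0,0],[0,0,0]],[[-0.5,0,0],[0,0,0]],[[-0.5,0,0],[0,0,0]],[[0,0,0],[0,0,0]],[[0,0,0],[0,0,0]]]'
python3 -m crank '[[[4,0.1,0],[0,0,0]],[[4,0.1,0],[0,0,0]],[[4,0.1,0],[0,0,0]],[[4,0.1,0],[0,0,0]],[[4,0.1,0],[0,0,0]],[[2.1,0,0],[0,0,0]],[[0,0,0],[0,0,0]],[[0,0,0],[0,0,0]],[[0,0,0],[0,0,0]]]'
python3 cmp.py; python3 -c "
import cv2,numpy as np
a=cv2.imread('pics/w2.png')[150:300,230:500];b=cv2.imread('pics/w9.png')[150:300,230:500]
cv2.imwrite('pics/c9.png',cv2.resize(np.vstack([np.hstack([a,b]),np.hstack([cv2.absdiff(a,b)*3,b*0])]),None,fx=1.45,fy=1.45))"
```

```text
time_s: 26.38
tcp_pos: [0.5763, -0.0909, 0.168]
eef_rot: [0.0, -0.058, 0.998, -0.0]
contact_force: [2.6, -0.7, 0.8]
grip_width: 0.0006
time_s: 27.13
tcp_pos: [0.5981, -0.0904, 0.1679]
eef_rot: [-0.0, -0.058, 0.998, 0.0]
contact_force: [-0.1, -0.2, 0.4]
grip_width: 0.0003
[-1.02589735e-04 -5.75810089e-02  9.98340832e-01  7.46952512e-06] [ 0.59808825 -0.09040113  0.16788664]
pointer shift col,row 0 0 0.993
hub shift col,row 0 0 0.982
spanner shift col,row 0 0 0.991
spoke shift col,row 0 0 0.982
start [58 48 20 40 92] [346.35869565 237.91304348]
now [62 49 16 37 88] [346.97727273 237.69318182]
mm per row px [0.33741527 0.04056143 0.        ]
mm per row px [0.41918662 0.05039134 0.        ]
```

View pics/c9.png

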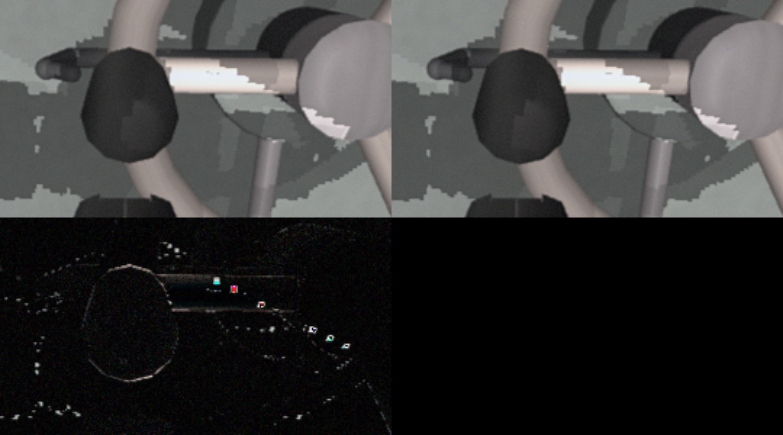

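The start and current views now match to under a pixel. I'll go straight up, check the bystanders and hand in.

```bash
python3 -m crank '[[[3,0,10],[0,0,0]],[[3,0,20],[0,0,0]],[[3,0,20],[0,0,0]],[[0,0,20],[0,0,0]],[[0,0,20],[0,0,0]],[[0,0,20],[0,0,0]],[[0,0,20],[0,0,0]],[[0,0,10],[0,0,0]],[[0,0,0],[0,0,0]],[[0,0,0],[0,0,0]],[[0,0,0],[0,0,0]],[[0,0,0],[0,0,0]]]'
python3 - <<'E'
from h import *
manip.get_image("scene")
for n,z in [("vial",.02),("tube_rack",.036),("handle",.127),("handle_top",.181)]:
    r=manip.spot_point("scene",n)[:1]
    print(n,[(round(q["score"],2),np.round(ray("scene",q["centre"],z),4)) for q in r])
print(manip.get_obs()["contact_force"]); print(manip.job_done())
E
```

```text
time_s: 28.18
tcp_pos: [0.6069, -0.0903, 0.3065]
eef_rot: [-0.001, -0.058, 0.998, 0.0]
contact_force: [-0.4, 0.7, -0.4]
grip_width: 0.0009
vial [(0.47, array([0.5618, 0.1557, 0.02  ]))]
tube_rack [(0.71, array([ 0.768 , -0.0015,  0.036 ]))]
handle [(0.67, array([ 0.5568, -0.0974,  0.127 ]))]
handle_top [(0.41, array([ 0.5665, -0.0878,  0.181 ]))]
[-0.89198544  0.48113841  0.47899053]
the job is handed in; nothing more can be done
None
```

The wheel has been pushed clockwise through one full turn and the job is handed in at about 28 s. I used closed fingertips only, and the force readings at the end of each move were 2–3 N. I stopped twice to turn the tool by half a turn, because the last joint could not follow the whole circle. I nudged the last 1.2° after comparing with a picture taken at the start.

**Final position:** from the same viewpoint as at the start, the handle, spoke, hub, pointer and spanner all match the starting picture to within about a pixel. I then lifted the arm clear, and the force reading was near zero.

**Looser checks:** these came from the scene camera and are less precise.
- **Tube rack:** it moved about 20 mm to +y by this noisy estimate, against the nominal 30 mm; I did not measure it more closely.
- **Vial:** its estimate shifted by about 9 mm in y. That is probably detector noise, as nothing went near it, but I did not look closer.
- **Other bystanders:** I did not re-measure the bottle, loose rack, beaker, label roll or tip box; the arm stayed well clear of them.

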